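# Dispense one copper heat-spreader plate and slide it to the pick-up pad by the board

## Robot

A 7-joint arm with a two-finger parallel gripper is mounted at the origin on the work surface. World frame = base frame: x ahead of the robot, y to its left, z up, the work surface at z = 0. Lengths are in m, angles in rad, forces in N, time in s.
With the tool pointing down it reaches from about 0.425 to 0.875 m from the base axis. Payload 4.7 kg.
Tool frame: the origin (TCP) lies at the very end of the fingers, on their centre line; the grasp point (between the pads) lies 19 mm behind it; z points along the fingers, y is the line along which they close (so a half turn about z gives the same grasp; the last joint's range is limited). The gripper opens to 87 mm and grips with 3 to 60 N. Pads are 19 mm wide; open, the fingers measure 117 mm over their backs; the gripper's body (75 mm by 190 mm) begins 51 mm behind the grasp point.
Start: joints at [-1.094, 0.321, -0.07, 1.45, 0.023, 1.371, -0.057], TCP at [0.29, 0.582, 0.223] pointing down, gripper open.
Joint ranges: [-2.86, 2.86], [-0.3, 2.09], [-1.38, 1.24], [0.06, 2.45], [-1.56, 4.7], [0.09, 2.05], [-2.69, 2.69]. Speed limits (rad/s): [2.57, 2.57, 3.14, 3.14, 3.14, 3.14, 3.14].

## Interface

Orientations are given as a rotation vector (axis times angle).
In Python, from bench import ctrl, imaging, ticket gives the robot as it stands.
- The arm moves only by the tool jog_arm, never from a script. Its argument "rows" is text: rows parted by semicolons, each of 7 numbers parted by spaces: the shift along the tool's x, y, z in cm, then the turn, a rotation vector about the tool's x, y, z in rad, then the closure, from -1 (fully open) to 1 (shut), so that 0 is half open. A call has 1 to 5 rows; each row shifts and turns the commanded pose from where the row before left it, along the tool's axes as they then stand; what a row does not reach is not made up. A row lasts 1/8 s, in which the tool goes at most 62.5 mm and 10.7 degrees, less where a joint would pass 70% of its speed; a pose out of reach is approached as far as the arm can. A call with a gripper value outside its range is refused whole. The fingers move at their own pace and stop on an object; "force" is the grip in N (left out, the last holds). Time passes only in rows, so rows that do not move let the fingers close. It gives the time, the measured TCP pose, the force, the opening and the grip force at its end, in the units of the state.
- ctrl.get_state(): the state, without advancing time (a new reading comes with each control period).
- imaging.get_image(name): name is "scene" or "side" or "wrist"; returns a dict with "img" (480x640x3 uint8, blue, green, red), "vertical_fov" (degrees; the focal length in pixels is half the picture's height over the tangent of half this angle, whatever the lens; pixels are square), "cx", "cy" (the principal point, pixels), "origin" and "orientation" of the camera in the world. Camera axes: x right, y down, z forward; pixel columns grow to the right and rows downward; lengths in m; the calibration is good to about 2 mm. A picture is of the moment at which its call begins. There is no depth.
- ticket.close_job(): hands the job in; it is judged then, once.
The state is a dict: "time": time; "joint_positions": joint angles; "qd": joint speeds; "joint_torque": joint torques, N m; "position": TCP position; "tool_rot": TCP orientation; "ft_force": force on the tool from outside, world axes, zero at the start; "torque": the same for the moment, N m; "grip_width": opening from 0.0 (shut) to 1.0 (fully open); "grip_force": force on a finger pad.
Only numpy, scipy, OpenCV 4.12 (cv2) and the standard library are available. Lean on these libraries where they do the work, as an engineer would, in place of code of your own. Each camera call takes 0.05 s, during which the arm holds its last target. There are 200 camera calls.

## Task

Press the red plunger of the plate dispenser fully down once and let it come back up, so that a single copper plate comes out on the delivery tray. Then, with a fingertip, gently slide that plate along the tray onto the green pick-up pad at the end nearest the circuit board, so that the whole plate lies flat on the pad, and take the hand away. Do not pick the plate up, leave the other plates in the magazine and do not disturb anything else on the bench.

Things in the scene. Friction and masses are not known exactly. Their poses are not given: they have to be found in the camera images.
- dispenser: the plate dispenser, fixed to the bench: dark base 14 mm thick, bright delivery tray with a green pad at each end in front, magazine with copper plates, white housing with the red plunger at the rear. Origin on the bench top under the magazine's centre; x axis from the tray to the plunger, y to the left as one faces it from the tray, z up. A plate comes out at the magazine's foot towards -x
- magazine_top (a point): centre of the open top of the magazine, 64 mm above the bench, straight above the dispenser's origin. Magazine: four upright aluminium corner angles, 40 x 40 mm outside, holding a stack of four plates on the 14 mm base; a slot at its foot lets only the lowest one out
- housing_top (a point): centre of the top of the white housing behind the magazine, 60 mm above the bench, at x=54 mm in the dispenser's frame; housing 56 mm (x) by 50 mm (y), with a black collar 26 mm across and 8 mm high under the plunger
- plunger_top (a point): centre of the top of the red plunger cap, a disc 36 mm across and 10 mm thick, on the housing at x=54 y=0 mm of the dispenser; with the plunger up it is 114 mm above the bench
- plunger (a joint): travel of the plunger in m: 0 up, 0.026 fully down (hard stop), straight down. Spring 5 N at the top, 9.5 N at the bottom; the plates' friction adds up to 8 N. It comes back up by itself. It drives a blade 23 mm wide, 8 mm high out of the slot under the stack, 1.9 mm per mm pressed; the plate is out only after the full stroke
- mouth (a point): centre of the tray floor, 14 mm above the bench, at x=-47 y=0 mm of the dispenser; a full press leaves the plate centred here within a few mm, square to the tray. Tray floor inside: x -75 to -20 (except at the magazine, whose front is at x=-21 mm), y -118 to 118 mm; front and back lips 4 mm high, 3 mm thick
- left_pad (a point): centre of the green pick-up pad let into the tray floor at the tray's left end (y=+93 mm in the dispenser's frame), flush with the floor, 55 mm across the tray (its whole width) by 50 mm along it; it ends at the tray's end stop (inner face at y=+118 mm, 7 mm high, 4 mm thick), so a plate lies wholly on it with its centre from y=82 to 104 mm
- right_pad (a point): the same at the tray's right end (centre at y=-93 mm, stop at y=-118 mm)
- plate1: the lowest copper heat-spreader plate in the magazine, the one that comes out: 28 x 28 x 10 mm, about 70 g, origin at the centre of its underside
- plate2: second plate from below, same size; origin at the centre of its underside. It must stay in the magazine (it drops by 10 mm when plate1 is out and the plunger is up)
- plate3: third plate from below, as plate2
- plate4: top plate of the stack, as plate2; its top is 54 mm above the bench at the start
- board: the green circuit board in work with its black finned heat sink, on a red foam pad 210 x 155 x 14 mm, 47 mm high in all, fixed; it stands to the left or to the right of the dispenser and tells which end of the tray is wanted. Origin at the centre of the pad's underside
- standoff: bystander: round brass standoff standing upright beside the plunger housing, 14 mm across, 36 mm high, origin at the centre of its foot
- tape_roll: bystander: roll of amber tape lying flat beside the housing, 60 mm across, 18 mm high, origin at the centre of its underside
- screwdriver: bystander: green-handled screwdriver lying on the bench behind the dispenser, 170 mm long, handle up to about 30 mm high
- alcohol_bottle: bystander: white bottle with a blue cap, 56 mm across, 130 mm high, origin at the centre of its foot
- heat_sink: bystander: loose black finned heat sink, 40 x 40 x 28 mm, origin at the centre of its underside
- tweezers: bystander: steel tweezers lying on the bench, 125 mm long, 5 mm high, origin near the middle of its underside
- screw_cup: bystander: small blue cup, 60 mm across, 35 mm high, origin at the centre of its foot

How it is judged:
On the way, in this order (a step that is already met when the one before it is completed fails the run):
1. the plunger is pressed fully down and the lowest plate is out on the tray (value of joint plunger above 0.0235 m and z of plate1 in the frame of dispenser between 0.012 and 0.0165 m and angle between plate1's own z axis and vertical below 0.08 rad and x of plate1 in the frame of dispenser between -0.068 and -0.028 m), for 0.05 s.
2. the plunger is back up, the plate still lies on the tray in front of the slot and only that one has come out (value of joint plunger below 0.003 m and z of plate1 in the frame of dispenser between 0.012 and 0.0165 m and angle between plate1's own z axis and vertical below 0.08 rad and x of plate1 in the frame of dispenser between -0.068 and -0.028 m and x of plate2 in the frame of dispenser between -0.005 and 0.005 m and y of plate2 in the frame of dispenser between -0.005 and 0.005 m and x of plate3 in the frame of dispenser between -0.005 and 0.005 m and y of plate3 in the frame of dispenser between -0.005 and 0.005 m and x of plate4 in the frame of dispenser between -0.005 and 0.005 m and y of plate4 in the frame of dispenser between -0.005 and 0.005 m), for 0.2 s.
3. the plate has been slid onto the pad at the end of the tray nearest the board (((y of board in the frame of dispenser above 0 m and y of plate1 in the frame of dispenser above 0.08 m) or (y of board in the frame of dispenser below 0 m and y of plate1 in the frame of dispenser below -0.08 m)) and z of plate1 in the frame of dispenser between 0.012 and 0.0165 m and angle between plate1's own z axis and vertical below 0.08 rad and x of plate1 in the frame of dispenser between -0.068 and -0.028 m), for 0.2 s.
At the end, for the whole second after the job is handed in: the ejected plate lies flat and at rest (tilt under 0.08 rad) wholly on the green pad at the end nearest the board, at most 2 mm over its inner edge; the plunger is up (within 3 mm); the other three plates sit in the magazine (within 5 mm of its axis), dropped down one place (all of step 3 and linear speed of plate1 below 0.01 m/s and value of joint plunger below 0.003 m and x of plate2 in the frame of dispenser between -0.005 and 0.005 m and y of plate2 in the frame of dispenser between -0.005 and 0.005 m and x of plate3 in the frame of dispenser between -0.005 and 0.005 m and y of plate3 in the frame of dispenser between -0.005 and 0.005 m and x of plate4 in the frame of dispenser between -0.005 and 0.005 m and y of plate4 in the frame of dispenser between -0.005 and 0.005 m and z of plate2 in the frame of dispenser below 0.017 m and z of plate3 in the frame of dispenser below 0.027 m and z of plate4 in the frame of dispenser below 0.037 m); the robot touches nothing.
It fails at once if a second plate has come out of the magazine (x of any of plate2, plate3, plate4 in the frame of dispenser below -0.01 m).
It fails at once if the ejected plate was lifted off the tray, tipped over or knocked off it (z of plate1 in the frame of dispenser below 0.008 m or z of plate1 in the frame of dispenser above 0.02 m or angle between plate1's own z axis and vertical above 0.5 rad).
It fails at once if a plate of the stack was lifted (z of plate2 in the frame of dispenser above 0.03 m or z of plate3 in the frame of dispenser above 0.04 m or z of plate4 in the frame of dispenser above 0.05 m).
It fails at once if the plate was squeezed or rammed with more than 30 N (contact force between the fingers and plate1 above 30 N).
It fails at once if a bystander was moved by more than 15 mm (distance of any of standoff, tape_roll, screwdriver, alcohol_bottle, heat_sink, tweezers, screw_cup from where it was at the start of the episode above 0.015 m).
It also fails if it takes over 42 s, if anything falls off the work surface, if the arm or the gripper's body presses on something with over 40 N, if the wrist force passes 120 N, or if a joint passes its speed limit or range.

## Working session

There is one attempt and no reset: what is moved stays moved. The work goes in short steps, Python scripts to look and compute and a tool call to move; the robot and the scene stay as the last step left them, time stands still between calls to the robot, and variables do not carry over. Pictures are saved under pics/ and viewed, at most 10 in all, crops included, and the job is handed in when it is done.

Besides the shell and the picture viewer there is one more tool, called after ">>>" as name(argument=value, ...) on one line, values as JSON. jog_arm: Moves the arm, as the interface text tells. Its arguments: {"type":"object","properties":{"rows":{"type":"string"},"force":{"type":"number"}},"required":["rows"]}

```bash
mkdir -p pics
cat > h.py <<'E'
import numpy as np, cv2
from scipy.spatial.transform import Rotation as R
from bench import ctrl, imaging, ticket
def rot(o):
    o=np.array(o,float)
    return o if o.shape==(3,3) else (R.from_rotvec(o) if o.size==3 else R.from_quat(o)).as_matrix()
def cam(d):
    f=240/np.tan(np.radians(d["vertical_fov"])/2); return f,rot(d["orientation"]),np.array(d["origin"])
def ray(d,u,v,z):
    f,M,o=cam(d); w=M@np.array([(u-d["cx"])/f,(v-d["cy"])/f,1]); return o+w*(z-o[2])/w[2]
def proj(d,p):
    f,M,o=cam(d); c=M.T@(np.array(p)-o); return np.array([d["cx"]+f*c[0]/c[2],d["cy"]+f*c[1]/c[2]])
E
python3 - <<'E'
from h import *
import pickle
for n in ("scene","side"):
    d=imaging.get_image(n); pickle.dump(d,open(n+".pkl","wb")); cv2.imwrite(f"pics/{n}0.png",d["img"])
    print(n,{k:v for k,v in d.items() if k!="img"})
s=ctrl.get_state(); print(s)
E
```

```text
scene {'vertical_fov': 45.738126681788344, 'cx': 331.02531630484515, 'cy': 239.11503997438948, 'origin': array([1.08960852, 0.46827535, 1.23198551]), 'orientation': array([-1.20220287, -2.54057404,  0.73670171])}
side {'vertical_fov': 46.07720947791729, 'cx': 315.48857781006706, 'cy': 244.02138463595446, 'origin': array([0.42843341, 0.76446833, 0.8351849 ]), 'orientation': array([-0.2069755 ,  2.81925699, -1.2205445 ])}
{'time': 0.1, 'joint_positions': array([-1.09390217,  0.32173496, -0.07009906,  1.45150891,  0.02260056,
        1.37080344, -0.05690037]), 'qd': array([ 1.50913799e-04, -4.06868622e-04,  5.88163901e-04, -2.18686682e-03,
       -3.71838115e-05,  5.53561066e-05,  6.37142422e-04]), 'joint_torque': array([-6.24492004e-04, -4.92576027e+01, -4.05736780e-01, -3.13398600e+01,
       -6.41200296e-02,  3.95586260e-02,  6.39076870e-05]), 'position': array([0.29001491, 0.58118147, 0.22160217]), 'tool_rot': array([-7.20355485e-01, -3.05758421e+00,  2.57737394e-03]), 'ft_force': array([ 0.34646013, -1.07950011, -0.30057299]), 'torque': array([ 0.06037372,  0.00785969, -0.01325703]), 'grip_force': 0.0, 'grip_width': 0.9974472335787757}
```

View pics/scene0.png

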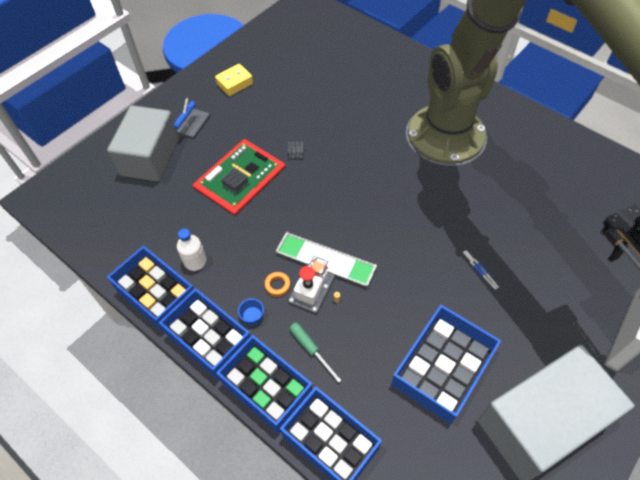

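View pics/side0.png

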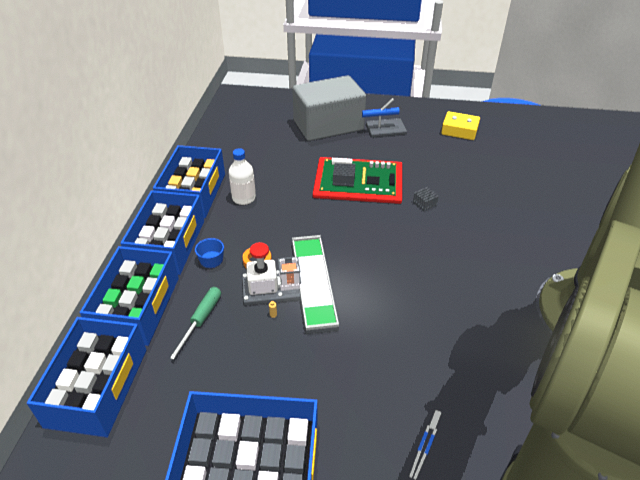

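The scene view shows the dispenser with green pads at about (291,246) and (362,268), the red cap at (307,273) and the board at (240,176), so the pad at (291,246) is nearest the board. In the side view the pads are at about (308,247) and (321,316), the cap at (259,250) and the board at (359,180).

```bash
cat > m.py <<'E'
from h import *
import pickle
def blobs(img,lo,hi,box):
    hsv=cv2.cvtColor(img,cv2.COLOR_BGR2HSV); m=cv2.inRange(hsv,lo,hi); k=np.zeros_like(m); x0,y0,x1,y1=box; k[y0:y1,x0:x1]=255
    n,l,s,c=cv2.connectedComponentsWithStats(m&k); return [(c[i],s[i,4]) for i in range(1,n) if s[i,4]>25]
G=((45,120,80),(75,255,255)); 
for n,gb,rb in (("scene",(270,225,390,290),(295,262,320,282)),("side",(285,230,345,330),(245,240,275,260))):
    d=pickle.load(open(n+".pkl","rb"))
    P=[ray(d,*c,.014) for c,a in blobs(d["img"],*G,gb)]
    print(n,"pads",[p.round(4) for p in P],np.linalg.norm(P[0]-P[1]))
    for c,a in blobs(d["img"],(0,150,90),(8,255,255),rb): print("red",c,a,ray(d,*c,.112).round(4))
    if n=="scene": print("board",ray(d,240,176,.014).round(3))
    L,Rr=P
    for s in (1,-1):
        y=(L-Rr)/np.linalg.norm(L-Rr)*s; x=np.cross(y,[0,0,1]); o=(L+Rr)/2+.047*x; o[2]=0
        print(s,"yaw",np.arctan2(x[1],x[0]),"org",o.round(4),"plunger",(o+.054*x).round(4), "proj",proj(d,o+.054*x+[0,0,.112]).round(1))
E
python3 m.py
```

```text
scene pads [array([ 0.5749, -0.0872,  0.014 ]), array([0.523 , 0.0923, 0.014 ])] 0.18686897732439725
red [306.74846626 273.01840491] 163 [0.6488 0.0322 0.112 ]
board [ 0.497 -0.343  0.014]
1 yaw -2.860147823339944 org [ 0.5038 -0.0105  0.    ] plunger [ 0.4519 -0.0255  0.    ] proj [341.7 204.6]
-1 yaw 0.2814448302498491 org [0.5941 0.0156 0.    ] plunger [0.646  0.0306 0.    ] proj [307.  271.8]
side pads [array([ 0.5757, -0.0882,  0.014 ]), array([0.5245, 0.0894, 0.014 ])] 0.18489069809802985
red [258.74008811 249.88986784] 227 [0.6469 0.0331 0.112 ]
1 yaw -2.8610172651260024 org [ 0.505  -0.0124  0.    ] plunger [ 0.4531 -0.0274  0.    ] proj [365.9 238.2]
-1 yaw 0.28057538846379065 org [0.5953 0.0136 0.    ] plunger [0.6472 0.0286 0.    ] proj [259.1 248.2]
```

```bash
cat >> h.py <<'E'
YAW=0.281; O=np.array([.5945,.0146,0]); D=R.from_euler('z',YAW).as_matrix()
def disp(p): return D.T@(np.array(p)-O)
def world(p): return O+D@np.array(p)
def need(p):
    "tool-frame shift (cm) from measured TCP to dispenser-frame point p (m), and turn"
    s=ctrl.get_state(); T=rot(s["tool_rot"]); want=D@np.diag([-1.,1,-1])
    print("t",s["time"],"disp mm",(1e3*disp(s["position"])).round(1),"F",s["ft_force"].round(1),"grip",round(s["grip_width"],2))
    print("shift cm",(100*T.T@(world(p)-s["position"])).round(2),"turn",R.from_matrix(T.T@want).as_rotvec().round(3))
E
python3 -c "
from h import *
need([.054,0,.2])"
```

```text
t 0.1 disp mm [-135.4  628.8  221.6] F [ 0.3 -1.1 -0.3] grip 1.0
shift cm [-56.51 -33.45   2.22] turn [-0.002 -0.001 -0.744]
```

>>> jog_arm(rows="0 0 0 0 0 -0.18 1; 0 0 0 0 0 -0.18 1; 0 0 0 0 0 -0.18 1; 0 0 0 0 0 -0.18 1", force=20)

```text
time: 0.6
position: [0.2901, 0.5813, 0.2219]
tool_rot: [0.412, -3.114, 0.002]
ft_force: [0.6, 0.7, 0.5]
grip_width: 0.628
grip_force: 0.0
```

```bash
python3 -c "
from h import *
need([.054,0,.2])"
```

```text
t 0.6 disp mm [-135.3  628.9  221.9] F [0.6 0.7 0.5] grip 0.63
shift cm [-20.05 -62.54   2.23] turn [-0.001 -0.001 -0.018]
```

>>> jog_arm(rows="-1.33 -4.17 0 0 0 -0.018 1; -1.33 -4.17 0 0 0 0 1; -1.33 -4.17 0 0 0 0 1; -1.33 -4.17 0 0 0 0 1; -1.33 -4.17 0 0 0 0 1")

```text
time: 1.23
position: [0.4107, 0.3971, 0.2222]
tool_rot: [0.431, -3.111, 0.001]
ft_force: [0.5, 0.7, -0.0]
grip_width: 0.068
grip_force: 0.0
```

>>> jog_arm(rows="-1.33 -4.17 0 0 0 0 1; -1.33 -4.17 0 0 0 0 1; -1.33 -4.17 0 0 0 0 1; -1.33 -4.17 0 0 0 0 1; -1.33 -4.17 0 0 0 0 1")

```text
time: 1.85
position: [0.5313, 0.2147, 0.2222]
tool_rot: [0.431, -3.111, 0.0]
ft_force: [-0.9, 0.6, 0.5]
grip_width: 0.003
grip_force: 0.0
```

>>> jog_arm(rows="-1.33 -4.17 0 0 0 0 1; -1.33 -4.17 0 0 0 0 1; -1.33 -4.17 0 0 0 0 1; -1.33 -4.17 0 0 0 0 1; -1.33 -4.17 0 0 0 0 1")

```text
time: 2.48
position: [0.6519, 0.0323, 0.2221]
tool_rot: [0.431, -3.111, -0.0]
ft_force: [0.3, -0.1, -0.5]
grip_width: 0.006
grip_force: 0.0
```

```bash
python3 -c "
from h import *
need([.054,0,.2])
d=imaging.get_image('wrist'); cv2.imwrite('pics/w1.png',d['img']); import pickle; pickle.dump(d,open('w1.pkl','wb'))
for p in ([.054,0,.114],[-.047,-.093,.014],[-.047,.093,.014],[0,0,.054]): print(p,proj(d,world(p)).round(1))"
```

```text
t 2.475 disp mm [ 60.1   1.1 222.1] F [ 0.3 -0.1 -0.5] grip 0.01
shift cm [ 0.61 -0.12  2.21] turn [ 0.    -0.001 -0.006]
[0.054, 0, 0.114] [321.5 224.4]
[-0.047, -0.093, 0.014] [212.8  79.2]
[-0.047, 0.093, 0.014] [430.3  78. ]
[0, 0, 0.054] [321.6 138.4]
```

View pics/w1.png

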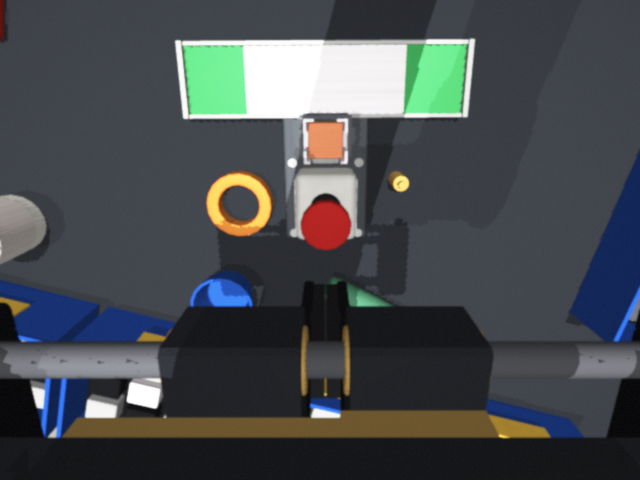

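The wrist view shows the red cap at (325,224), the pads at (215,79) and (436,80), and copper in the magazine at (325,140). All are about 4 px right of my prediction, so I'll refine with the masks.

Run:
```python
from h import *
import pickle
from m import blobs,G
d=pickle.load(open("w1.pkl","rb"))
P=[ray(d,*c,.014) for c,a in blobs(d["img"],*G,(170,30,480,120)) if a>1000]
r=[ray(d,*c,.114) for c,a in blobs(d["img"],(0,150,90),(5,255,255),(290,190,360,255)) if a>300]
print([(1e3*disp(p)).round(1) for p in P+r])
```

```text
scene pads [array([ 0.5749, -0.0872,  0.014 ]), array([0.523 , 0.0923, 0.014 ])] 0.18686897732439725
red [306.74846626 273.01840491] 163 [0.6488 0.0322 0.112 ]
board [ 0.497 -0.343  0.014]
1 yaw -2.860147823339944 org [ 0.5038 -0.0105  0.    ] plunger [ 0.4519 -0.0255  0.    ] proj [341.7 204.6]
-1 yaw 0.2814448302498491 org [0.5941 0.0156 0.    ] plunger [0.646  0.0306 0.    ] proj [307.  271.8]
side pads [array([ 0.5757, -0.0882,  0.014 ]), array([0.5245, 0.0894, 0.014 ])] 0.18489069809802985
red [258.74008811 249.88986784] 227 [0.6469 0.0331 0.112 ]
1 yaw -2.8610172651260024 org [ 0.505  -0.0124  0.    ] plunger [ 0.4531 -0.0274  0.    ] proj [365.9 238.2]
-1 yaw 0.28057538846379065 org [0.5953 0.0136 0.    ] plunger [0.6472 0.0286 0.    ] proj [259.1 248.2]
[array([-47.2,  96.6,  14. ]), array([-47.3, -91.2,  14. ]), array([ 54.4,   2.7, 114. ])]
```

```bash
sed -i 's/O=np.array(\[.5945,.0146,0\])/O=np.array([.5938,.0171,0])/' h.py; python3 -c "
from h import *
need([.054,0,.12])"
```

```text
t 2.525 disp mm [ 60.1  -9.9 221.7] F [ 1.5 -4.2  0.3] grip -0.0
shift cm [ 0.62  1.05 10.16] turn [-0.006 -0.    -0.013]
```

>>> jog_arm(rows="0.3 0.08 2.5 0 0 0 1; 0.3 0.08 2.5 0 0 0 1; 0 0 2.5 0 0 0 1; 0 0 2 0 0 0 1; 0 0 0.5 0 0 0 1")

```text
time: 3.15
position: [0.6442, 0.0335, 0.1207]
tool_rot: [0.431, -3.109, -0.0]
ft_force: [-0.4, 0.4, 0.3]
grip_width: 0.008
grip_force: 0.0
```

```bash
python3 -c "
from h import *
need([.054,0,.088])"
```

```text
t 3.15 disp mm [ 53.    1.7 120.7] F [-0.4  0.4  0.3] grip 0.01
shift cm [-0.11 -0.17  3.27] turn [ 0.001 -0.003 -0.006]
```

>>> jog_arm(rows="-0.1 -0.17 0.5 0 0 0 1; 0 0 0.4 0 0 0 1; 0 0 0.4 0 0 0 1; 0 0 0.4 0 0 0 1; 0 0 0.4 0 0 0 1")

```text
time: 3.78
position: [0.6477, 0.0318, 0.1051]
tool_rot: [-0.43, 3.109, 0.0]
ft_force: [-5.6, -1.0, 15.6]
grip_width: 0.005
grip_force: 7.6
```

>>> jog_arm(rows="0 0 0.4 0 0 0 1; 0 0 0.3 0 0 0 1; 0 0 0.3 0 0 0 1; 0 0 0.2 0 0 0 1; 0 0 0 0 0 0 1")

```text
time: 4.4
position: [0.6477, 0.0317, 0.0922]
tool_rot: [-0.43, 3.109, -0.0]
ft_force: [-3.9, -0.5, 7.8]
grip_width: 0.01
grip_force: 4.4
```

```bash
python3 -c "
from h import *
need([.054,0,.088])"
```

```text
t 4.4 disp mm [55.8 -0.9 92.2] F [-3.9 -0.5  7.8] grip 0.01
shift cm [0.18 0.09 0.42] turn [-0.     0.002 -0.006]
```

>>> jog_arm(rows="0 0 0.2 0 0 0 1; 0 0 0.2 0 0 0 1; 0 0 0.2 0 0 0 1; 0 0 0 0 0 0 1")

```text
time: 4.9
position: [0.6478, 0.0318, 0.0884]
tool_rot: [-0.43, 3.109, 0.001]
ft_force: [-7.6, -0.6, 19.4]
grip_width: 0.008
grip_force: 9.6
```

```bash
python3 -c "
from h import *
need([.054,0,.088])"
```

```text
t 4.9 disp mm [55.9 -0.9 88.4] F [-7.6 -0.6 19.4] grip 0.01
shift cm [0.19 0.09 0.04] turn [ 0.     0.003 -0.006]
```

>>> jog_arm(rows="0 0 0.3 0 0 0 1; 0 0 0.3 0 0 0 1; 0 0 0 0 0 0 1; 0 0 0 0 0 0 1")

```text
time: 5.4
position: [0.6481, 0.0318, 0.0881]
tool_rot: [-0.43, 3.108, 0.002]
ft_force: [-19.2, -1.8, 45.9]
grip_width: 0.004
grip_force: 22.5
```

>>> jog_arm(rows="0 0 -1 0 0 0 1; 0 0 -1 0 0 0 1; 0 0 -1 0 0 0 1; 0 0 -1 0 0 0 1; 0 0 -2 0 0 0 1")

```text
time: 6.02
position: [0.6455, 0.0323, 0.1368]
tool_rot: [0.431, -3.108, -0.001]
ft_force: [-1.0, 0.1, 0.5]
grip_width: 0.002
grip_force: 0.0
```

>>> jog_arm(rows="0 0 -2 0 0 0 1; 0 0 -2 0 0 0 1; 0 0 -2 0 0 0 1; 0 0 0 0 0 0 1; 0 0 0 0 0 0 1")

```text
time: 6.65
position: [0.6464, 0.032, 0.1971]
tool_rot: [0.431, -3.111, -0.0]
ft_force: [-0.5, -1.3, -1.7]
grip_width: 0.006
grip_force: 0.0
```

Run:
```python
from h import *
import pickle
need([-.047,.045,.16])
d=imaging.get_image('wrist'); pickle.dump(d,open('w2.pkl','wb')); cv2.imwrite('pics/w2.png',d['img'])
hsv=cv2.cvtColor(d['img'],cv2.COLOR_BGR2HSV); m=cv2.inRange(hsv,(5,90,60),(16,230,255))
n,l,s,c=cv2.connectedComponentsWithStats(m)
for i in range(1,n):
    if s[i,4]>150: print(c[i].round(1),s[i],[(1e3*disp(ray(d,*c[i],z))).round(1) for z in (.024,.044)])
```

```text
t 6.65 disp mm [ 54.7  -0.2 197.1] F [-0.5 -1.3 -1.7] grip 0.01
shift cm [10.19  4.46  3.72] turn [ 0.    -0.001 -0.006]
[326.3  87. ] [ 308   68   33   37 1035] [array([-44.1,   2.6,  24. ]), array([-43.1,   2.5,  44. ])]
[323.5 149.3] [ 305  130   37   39 1381] [array([ 3.5,  0.1, 24. ]), array([ 1.6,  0.1, 44. ])]
[233.1 223.3] [ 197  181   72   70 1587] [array([ 65.7, -78.1,  24. ]), array([ 60.1, -73.4,  44. ])]
```

View pics/w2.png

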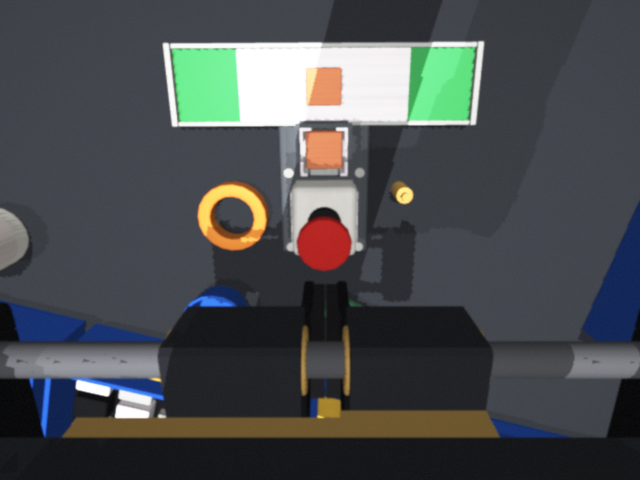

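The wrist view shows the ejected plate at (324,87), square in the tray, one copper plate on top in the magazine at (324,149), and the cap back up at (324,243). Next I go above the tray on the plate's left side.

>>> jog_arm(rows="2.5 1.1 0 0 0 0 1; 2.5 1.1 0 0 0 0 1; 2.5 1.1 0 0 0 0 1; 2.5 1 0 0 0 0 1; 0 0 0 0 0 0 1")

```text
time: 7.32
position: [0.5372, 0.0465, 0.1969]
tool_rot: [0.432, -3.11, -0.001]
ft_force: [0.2, -0.2, -0.9]
grip_width: 0.001
grip_force: 0.0
```

>>> jog_arm(rows="0 0 3 0 0 0 1; 0 0 3 0 0 0 1; 0 0 3 0 0 0 1; 0 0 3 0 0 0 1; 0 0 0 0 0 0 1")

```text
time: 7.95
position: [0.5372, 0.0456, 0.0748]
tool_rot: [0.43, -3.106, 0.001]
ft_force: [-0.3, -0.2, 0.2]
grip_width: 0.004
grip_force: 0.0
```

```bash
python3 -c "
from h import *
need([-.046,.043,.018])"
```

```text
t 7.95 disp mm [-46.5  43.1  74.8] F [-0.3 -0.2  0.2] grip 0.0
shift cm [-0.08 -0.01  5.67] turn [ 0.    -0.006 -0.006]
```

>>> jog_arm(rows="0 0 2 0 0 0 1; 0 0 2 0 0 0 1; 0 0 1.2 0 0 -0.006 1; 0 0 0.4 0 0 0 1; 0 0 0 0 0 0 1")

```text
time: 8.57
position: [0.5393, 0.0462, 0.022]
tool_rot: [-0.44, 3.11, 0.0]
ft_force: [0.4, -0.4, -0.2]
grip_width: 0.005
grip_force: 0.0
```

```bash
python3 -c "
from h import *
need([-.046,.030,.018])
d=imaging.get_image('side'); cv2.imwrite('pics/s3.png',cv2.resize(d['img'][210:350,200:400],None,fx=4,fy=4,interpolation=cv2.INTER_CUBIC))"
```

```text
t 8.575 disp mm [-44.2  43.1  22. ] F [ 0.4 -0.4 -0.2] grip 0.01
shift cm [ 0.18 -1.31  0.4 ] turn [-0.     0.001  0.   ]
```

View pics/s3.png

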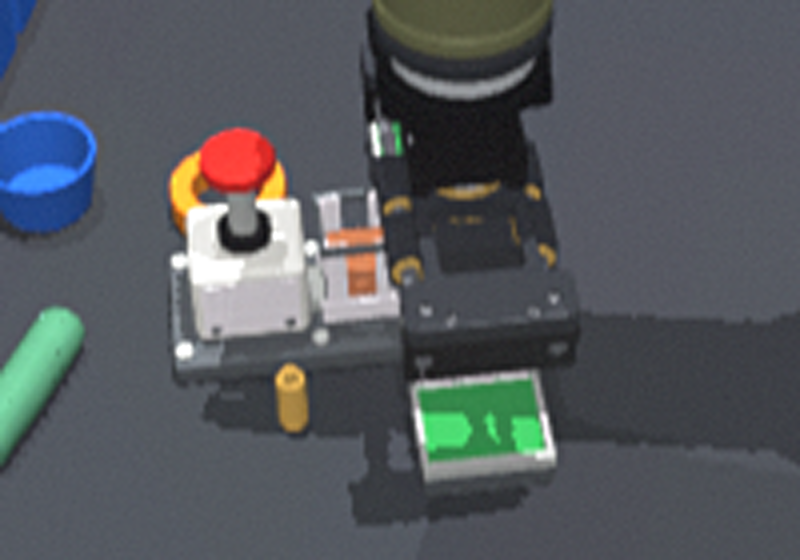

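The cropped side view shows the gripper clear of the magazine, with its body over the tray. The cap is up and the left pad is visible at (485,420). The plate itself is hidden behind the gripper.

>>> jog_arm(rows="0.15 -0.2 0.35 0 0 0 1; 0 -0.3 0 0 0 0 1; 0 -0.4 0 0 0 0 1; 0 -0.4 0 0 0 0 1; 0 -0.5 0 0 0 0 1")

```text
time: 9.25
position: [0.5426, 0.0282, 0.0181]
tool_rot: [-0.44, 3.11, 0.0]
ft_force: [0.6, -0.2, 0.6]
grip_width: 0.007
grip_force: 0.0
```

```bash
python3 -c "
from h import *
need([-.046,-.063,.018])"
```

```text
t 9.25 disp mm [-46.2  24.8  18.1] F [ 0.6 -0.2  0.6] grip 0.01
shift cm [-0.01 -8.78  0.01] turn [-0.  0.  0.]
```

>>> jog_arm(rows="0 -0.5 0 0 0 0 1; 0 -0.5 0 0 0 0 1; 0 -0.5 0 0 0 0 1; 0 -0.5 0 0 0 0 1; 0 -0.5 0 0 0 0 1")

```text
time: 9.88
position: [0.5495, 0.0043, 0.0181]
tool_rot: [-0.44, 3.11, 0.0]
ft_force: [-1.3, 1.5, 0.7]
grip_width: 0.006
grip_force: 0.4
```

>>> jog_arm(rows="0 -0.5 0 0 0 0 1; 0 -0.5 0 0 0 0 1; 0 -0.5 0 0 0 0 1; 0 -0.5 0 0 0 0 1; 0 -0.3 0 0 0 0 1")

```text
time: 10.5
position: [0.5558, -0.0181, 0.018]
tool_rot: [-0.44, 3.111, -0.0]
ft_force: [0.1, 0.1, 1.4]
grip_width: 0.009
grip_force: 0.5
```

Run:
```python
from h import *
need([-.046,-.063,.018])
a=[]
for n in ('scene','wrist'):
    d=imaging.get_image(n); print(n,[proj(d,world(p)).round(0) for p in ([-.047,-.093,.014],[-.047,-.05,.024])])
    a.append(d['img'] if n=='wrist' else cv2.resize(d['img'][200:300,240:400],(640,400),interpolation=cv2.INTER_CUBIC))
cv2.imwrite('pics/s4.png',cv2.resize(np.vstack(a),None,fx=.65,fy=.65))
```

```text
t 10.5 disp mm [-46.3 -23.3  18. ] F [0.1 0.1 1.4] grip 0.01
shift cm [-0.03 -3.97  0.  ] turn [-0. -0. -0.]
scene [array([292., 246.]), array([308., 250.])]
wrist [array([170., 299.]), array([261., 309.])]
```

View pics/s4.png

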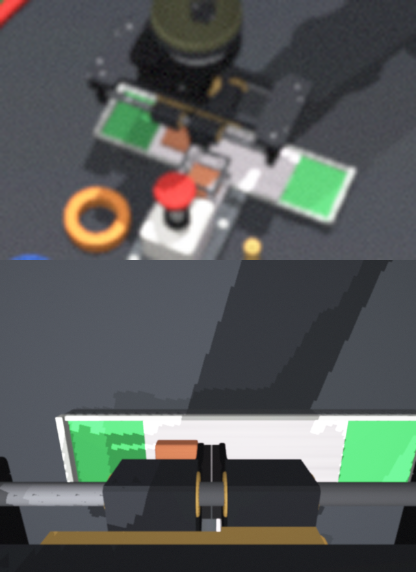

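The scene crop shows the plate beside the finger, moving towards the board-side pad. The wrist view shows it flush against the finger, at about (176,450) in this picture, and still square.

>>> jog_arm(rows="0 -0.5 0 0 0 0 1; 0 -0.5 0 0 0 0 1; 0 -0.5 0 0 0 0 1; 0 -0.5 0 0 0 0 1; 0 -0.5 0 0 0 0 1")

```text
time: 11.22
position: [0.5627, -0.042, 0.018]
tool_rot: [-0.44, 3.111, 0.0]
ft_force: [0.2, -1.5, -0.4]
grip_width: 0.004
grip_force: 0.2
```

>>> jog_arm(rows="0 -0.5 0 0 0 0 1; 0 -0.4 0 0 0 0 1; 0 -0.3 0 0 0 0 1; 0 0 0 0 0 0 1")

```text
time: 11.72
position: [0.5661, -0.0535, 0.0181]
tool_rot: [-0.44, 3.11, -0.0]
ft_force: [0.4, 0.1, 0.1]
grip_width: 0.001
grip_force: 0.0
```

```bash
cat > plate.py <<'E'
from h import *
need([-.046,-.063,.018])
d=imaging.get_image('wrist'); hsv=cv2.cvtColor(d['img'],cv2.COLOR_BGR2HSV); m=cv2.inRange(hsv,(5,90,60),(16,230,255))
n,l,s,c=cv2.connectedComponentsWithStats(m)
for i in range(1,n):
    if s[i,4]>150:
        x,y,w,h,a=s[i]; print(s[i],[(1e3*disp(ray(d,u,v,.024))).round(1) for u,v in ((x,y+h/2),(x+w,y+h/2),c[i])])
cv2.imwrite('pics/w5.png',d['img'])
E
python3 plate.py
```

```text
t 11.725 disp mm [-46.2 -60.2  18.1] F [0.4 0.1 0.1] grip 0.0
shift cm [-0.02 -0.28  0.01] turn [-0.  0. -0.]
[ 238  277   67   30 1934] [array([-54.9, -95.9,  24. ]), array([-54.9, -67.5,  24. ]), array([-55.1, -82. ,  24. ])]
[485 400  16  28 222] [array([ 8.1, 16.4, 24. ]), array([ 8.1, 23.9, 24. ]), array([ 8.7, 19.8, 24. ])]
```

View pics/w5.png

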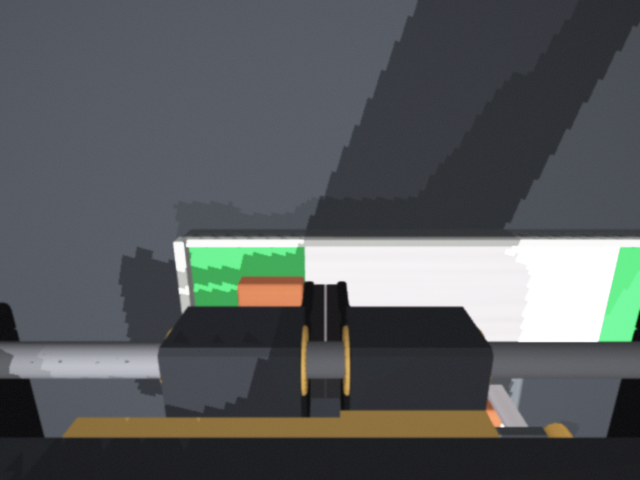

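The wrist view shows the plate at (271,291), with its inner edge right at the pad's inner edge (305). Its centre is at y≈-82 mm, so it needs about 10 mm more, which still leaves room before the end stop.

>>> jog_arm(rows="0 -0.3 0 0 0 0 1; 0 -0.4 0 0 0 0 1; 0 -0.3 0 0 0 0 1; 0 0 0 0 0 0 1; 0 0 0 0 0 0 1")

```text
time: 12.4
position: [0.5688, -0.0629, 0.0181]
tool_rot: [-0.44, 3.11, -0.0]
ft_force: [0.3, 0.5, 0.2]
grip_width: 0.002
grip_force: 0.0
```

>>> jog_arm(rows="0 0.5 0 0 0 0 1; 0 1 0 0 0 0 1; 0 0.5 -1 0 0 0 1; 0 0 -4 0 0 0 1; 0 0 -5 0 0 0 1")

```text
time: 13.02
position: [0.5623, -0.0429, 0.1189]
tool_rot: [0.441, -3.109, -0.0]
ft_force: [1.2, 0.9, -0.1]
grip_width: 0.003
grip_force: 0.0
```

>>> jog_arm(rows="-2 0 -5 0 0 0 1; -4 0 -2 0 0 0 1; -4 0 0 0 0 0 1; 0 0 0 0 0 0 1; 0 0 0 0 0 0 1")

```text
time: 13.65
position: [0.6585, -0.016, 0.188]
tool_rot: [0.44, -3.109, 0.0]
ft_force: [0.4, 0.0, -0.0]
grip_width: 0.004
grip_force: 0.0
```

```bash
sed -i 's/w5/w6/' plate.py; python3 plate.py
```

```text
t 13.65 disp mm [ 53.  -49.7 188. ] F [ 0.4  0.  -0. ] grip 0.0
shift cm [ 9.88 -1.32 17.01] turn [-0.    -0.001  0.   ]
[ 371  133   40   40 1419] [array([  3.9, -12. ,  24. ]), array([ 3.8, 19.8, 24. ]), array([ 3.8,  3.6, 24. ])]
[ 252  184   72   72 2123] [array([  59. , -109.4,   24. ]), array([ 59. , -49.3,  24. ]), array([ 63.2, -74.6,  24. ])]
```

View pics/w6.png

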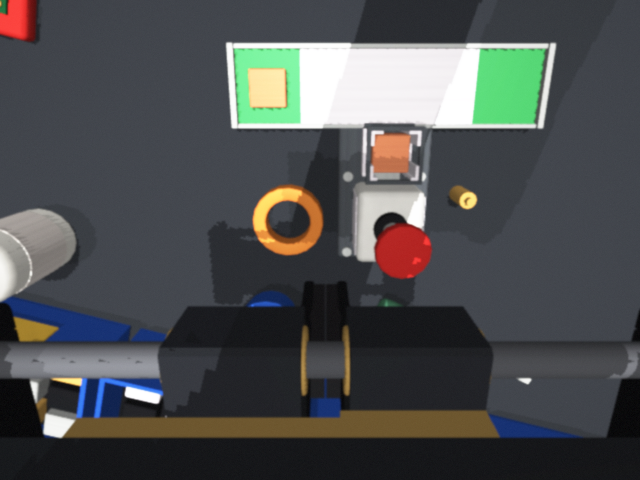

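The wrist view shows the plate at (267,88), flat and wholly on the board-side pad (235–300), with margin at both ends. The cap is up at (403,250), the magazine stack is in place at (391,153) and the hand is clear.

```bash
python3 -c "
from bench import ticket
print(ticket.close_job())"
```

```text
the job is handed in; nothing more can be done
None
```

The job is handed in: I pressed the plunger once to its stop, slid the single plate onto the right-hand pad nearest the board and took the hand clear, and the last wrist picture shows the plate flat and wholly on the pad with the plunger back up; the verdict was not reported back.

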